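# Charge the grinding jar from the tipping trough

## Robot

A 6-joint arm with a two-finger parallel gripper is mounted at the origin on a cart in front of the work surface, level with it; the furniture and walls round the work are solid. World frame = base frame: x ahead of the robot, y to its left, z up, the work surface at z = 0. Lengths are in m, angles in degrees, forces in N, time in s.
With the tool pointing down it reaches from about 0.25 to 0.8 m from the base axis. Payload 8.5 kg.
Tool frame: the origin (TCP) lies at the very end of the fingers, on their centre line; the grasp point (between the pads) lies robot.grasp_offset behind it (robot.grasp_offset is the distance from the TCP to the grasp point, in m); z points along the fingers, y is the line along which they close (so a half turn about z gives the same grasp; the last joint's range is limited). The gripper opens to 85 mm and grips with 20 to 120 N. Pads are 22 mm wide; open, the fingers measure 114 mm over their backs; the gripper's body (76 mm by 85 mm) begins 54 mm behind the grasp point. The pads swing forward as they close: fully open they stand 13 mm farther back than shut.
Start: joints at [-69.786, 13.648, -0.773, 75.585, 0, 90], TCP at [0.181, -0.493, 0.231] pointing down, gripper open.
Joint ranges: [-152.45, 152.45], [-59.26, 108.67], [-65.41, 83.53], [-104.44, 129.93], [-82.83, 76.93], [-180, 180]. Speed limits (degrees/s): [127.2, 127.2, 159.86, 180, 180, 180].

## Interface

Orientations are given as a 3x3 rotation matrix whose columns are the frame's x, y, z axes.
In Python, from bench import robot gives the robot as it stands. The module is installed in compiled form; this text tells all that it offers.
- The arm moves only by the tool servo_tool, never from a script. Its argument "targets" is a list of rows, each an object of numbers: "tx", "ty", "tz": the shift along the tool's x, y, z in m; "turn": the turn about the tool's z in degrees; "jaw": the closure, from 0 (fully open) to 1 (shut). A call has 1 to 8 rows; each row is the pose to reach, as a shift and turn from the pose commanded when the call began, along the tool's axes at that moment; what a row does not reach only later rows make up. A row lasts 1/8 s, in which the tool goes at most 62.5 mm and 10.7 degrees, less where a joint would pass 70% of its speed; a pose out of reach is approached as far as the arm can. A call with a gripper value outside its range is refused whole. The fingers move at their own pace and stop on an object; "grip_force" is the grip in N (left out, the last holds). Time passes only in rows, so rows that repeat a pose let the fingers close. It gives the time, the measured TCP pose, the force and the opening at its end, in the units of the state.
- robot.sense(): the state, without advancing time (a new reading comes with each control period).
- robot.get_image(name): name is "scene" or "top" or "wrist"; returns a dict with "frame" (400x640x3 uint8, red, green, blue), "depth" (400x640 float32, m along the optical axis (not along the pixel's ray), 0 where there is no reading), "fx", "fy", "cx", "cy" (pixels), "position" and "attitude" of the camera in the world. Camera axes: x right, y up, looking along -z (the intrinsics and any distortion apply to the point x, -y, -z); pixel columns grow to the right and rows downward; lengths in m; the calibration is good to about 2 mm. A picture is of the moment at which its call begins.
- robot.job_done(): hands the job in, once; it reports no verdict.
The state is a dict: "t": time; "joint_positions": joint angles; "joint_vel": joint speeds; "joint_torque": joint torques, N m; "eef_pos": TCP position; "orientation": TCP orientation; "force": force on the tool from outside, world axes, zero at the start; "ft_torque": the same for the moment, N m; "opening": finger opening in m.
Only numpy, scipy, OpenCV 4.12 (cv2) and the standard library are available. Lean on these libraries where they do the work, as an engineer would, in place of code of your own. Each camera call takes 0.05 s, during which the arm holds its last target. There are 200 camera calls.

## Task

Charge the open steel grinding jar with the four steel grinding balls: stand the jar upright in the round rest at the mouth end of the tipping stand, then lift the trough's handle to tip the trough to 40 degrees (never past 48, where it overbalances) and keep it there until every ball has rolled into the jar. Lower the trough by its handle, without letting it drop, until it rests level again, leaving the charged jar standing in its rest. Do not disturb the loose vial, the small tin or the jar's lid.

Things in the scene. Friction and masses are not known exactly. Their poses are not given: they have to be found in the camera images.
- stand: Tipping stand, fixed: grey base plate 112 (its x) by 290 (its y) by 6 mm. Origin on the bench under the trough's pivot, z up; pours towards its -y, handle at +y. White angle plate on its -x side, ticks every 10 degrees, the 40 tick long. Pivot axis along its x, 24 mm above the bench. Level, the trough's mouth is 109 mm above the bench over the pivot; trough 117 mm long behind it, 33 mm wide, top edge 130 mm up.
- stand_rest (a point): Centre of the jar's rest on the base plate's top, 6 mm above the bench and 80 mm from the pivot on the pouring (-y) side: a low ring, 75 mm inside and 84 mm outside diameter, 4 mm high; the jar's foot stands in it with 4.5 mm play all round. The pivot lugs behind it are 38 mm high; the level trough's mouth stays about 80 mm behind its centre.
- trough_handle (a point): Middle of the trough's handle: round steel bar, 12 mm in diameter, along the stand's x, about 75 mm clear between its two arms. Trough level: at (0, 180, 127) mm in the stand's frame, 60 mm behind the trough's rear wall, free below. It swings about the pivot as the trough tips (up and towards the mouth); the bar may turn between the fingers.
- trough (a joint): Tipping angle of the trough, rad: 0 level on its rest, growing as the handle is lifted, hard stop at 0.90. Easy pivot: lifting takes about 2 N; let go below about 47 degrees it falls back level, beyond that forward. Four saw-tooth pockets in its floor hold one ball each until about 35 degrees; at 40 all run out within about 2 s and land in a jar that stands in the rest.
- jar: Open-topped steel grinding jar, round, 66 mm outside diameter, 60 mm high, wall 3 mm, inside floor 6 mm above its underside, 0.3 kg. Origin: centre of its underside, z up. It stands upright on the bench at first; take it across its outside from above.
- ball1_center (a point): Centre of a steel grinding ball, 20 mm in diameter, 33 g, at first in a pocket of the trough.
- ball2_center (a point): Centre of a second such ball.
- ball3_center (a point): Centre of a third such ball.
- ball4_center (a point): Centre of a fourth such ball.
- vial_s: Bystander: capped glass vial, 27 mm in diameter, 85 mm tall, standing loose on the bench. Origin: centre of its underside.
- tin_s: Bystander: small closed round tin, 51 mm in diameter, 27 mm tall, loose on the bench. Origin: centre of its underside.
- jar_lid: Bystander: the jar's steel lid, 70 mm in diameter, 29 mm tall with its knob, lying loose on the bench. Origin: centre of its underside.
Mind the look-alikes: they are no part of the job. What is shaped like the jar but brown, red or yellow is not meant.

How it is judged (in metres and radians):
On the way, in this order (a step that is already met when the one before it is completed fails the run):
1. the jar stands upright in its rest (horizontal distance between jar and stand_rest below 0.008 m and z of jar in the frame of stand_rest below 0.003 m and angle between jar's own z axis and vertical below 0.06 rad), for 0.2 s.
2. the trough is held tipped at 40 degrees, give or take 6, for half a second (value of joint trough between 0.593 and 0.803 rad), for 0.5 s.
At the end, for the whole second after the job is handed in: All four balls lie inside the jar, their centres below its rim; the jar stands still and upright (within 3.5 degrees) in its rest, on the base plate and within 8 mm of the rest's centre; the trough is level on its rest (within 2 degrees) (all of step 1 and linear speed of jar below 0.02 m/s and value of joint trough below 0.035 rad and horizontal distance between each of ball1_center, ball2_center, ball3_center, ball4_center and jar below 0.026 m and z of ball1_center in the frame of jar between 0.008 and 0.06 m and z of ball2_center in the frame of jar between 0.008 and 0.06 m and z of ball3_center in the frame of jar between 0.008 and 0.06 m and z of ball4_center in the frame of jar between 0.008 and 0.06 m); the robot touches nothing.
It fails at once if the trough is tipped past 48 degrees (value of joint trough above 0.838 rad).
It fails at once if the trough is let drop (falls faster than 2.5 rad/s) (velocity of joint trough below -2.5 rad/s).
It fails at once if the vial, the small tin or the jar's lid is moved by more than 30 mm (distance of any of vial_s, tin_s, jar_lid from where it was at the start of the episode above 0.03 m).
It also fails if it takes over 61 s, if anything falls off the work surface, if the arm or the gripper's body presses on something with over 40 N, if the wrist force passes 120 N, or if a joint passes its speed limit or range.

## Working session

There is one attempt and no reset: what is moved stays moved. The work goes in short steps, Python scripts to look and compute and a tool call to move; the robot and the scene stay as the last step left them, time stands still between calls to the robot, and variables do not carry over. Pictures are saved under pics/ and viewed, on a budget of 10 in all, crops included, one or two more only if the job needs it, and the job is handed in when it is done.

Besides the shell and the picture viewer there is one more tool, called as a command line: name --argument value ..., lists and objects as JSON in quotes. servo_tool: Moves the arm, as the interface text tells. Its arguments: {"type":"object","properties":{"targets":{"type":"array","items":{"type":"object","properties":{"tx":{"type":"number"},"ty":{"type":"number"},"tz":{"type":"number"},"turn":{"type":"number"},"jaw":{"type":"number"}}}},"grip_force":{"type":"number"}},"required":["targets"]}

```bash
mkdir -p pics; cat > h.py <<'E'
import numpy as np, cv2
from bench import robot
def snap(name, f=None):
    im=robot.get_image(name)
    np.savez(f'pics/{f or name}.npz',**{k:v for k,v in im.items()})
    cv2.imwrite(f'pics/{f or name}.png',im['frame'][:,:,::-1]); return im
def pts(im):
    d=im['depth']; v,u=np.mgrid[:400,:640]
    x=(u-im['cx'])/im['fx']*d; y=-(v-im['cy'])/im['fy']*d
    P=np.stack([x,y,-d],-1)@np.array(im['attitude']).T+np.array(im['position']); P[d==0]=np.nan
    return P
def ray(im,u,v,z):
    r=np.array(im['attitude'])@np.array([(u-im['cx'])/im['fx'],-(v-im['cy'])/im['fy'],-1.])
    p=np.array(im['position']); return p+r*(z-p[2])/r[2]
E
python3 - <<'E'
from h import *
a=snap('top');b=snap('scene')
for i in (a,b): print(i['position'],np.round(i['attitude'],3).tolist(),i['fx'],i['cx'],i['cy'],[k for k in i])
s=robot.sense(); print(s['t'],s['eef_pos'],np.round(s['orientation'],3).tolist(),s['opening'],robot.grasp_offset,s['force'])
E
```

```text
[ 0.3662066  -0.02383321  1.13970836] [[-0.011, 0.984, -0.177], [-1.0, -0.01, 0.005], [0.004, 0.177, 0.984]] 401.1002064937046 317.0080089662406 198.40288680326347 ['frame', 'depth', 'fx', 'fy', 'cx', 'cy', 'position', 'attitude']
[0.02458223 0.68395317 0.96900604] [[-0.811, 0.407, -0.42], [-0.585, -0.564, 0.583], [0.001, 0.719, 0.695]] 464.89856940872767 314.38651620115604 197.48480075858743 ['frame', 'depth', 'fx', 'fy', 'cx', 'cy', 'position', 'attitude']
0.1 [ 0.18126305 -0.4923104   0.23073793] [[0.938, 0.346, -0.0], [0.346, -0.938, 0.001], [-0.0, -0.001, -1.0]] 0.08551000771187661 0.0187 [-0.50182132  0.46048882  0.13060251]
```

View pics/top.png

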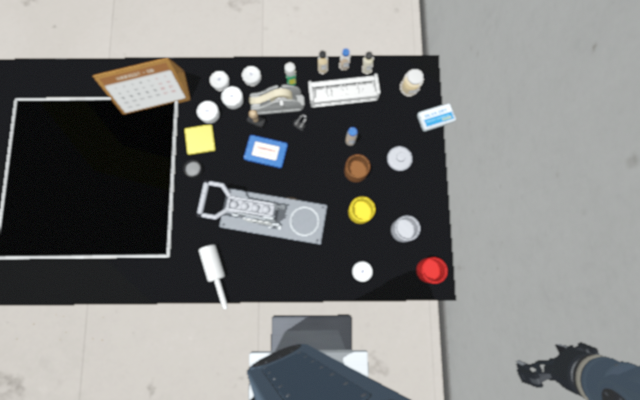

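View pics/scene.png

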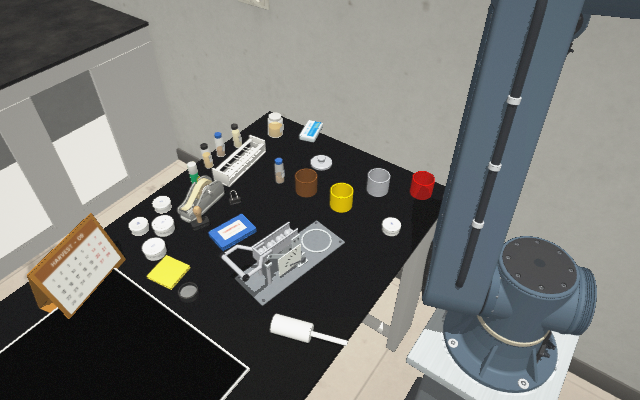

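Top view: the grey steel jar is at (405,229). Its look-alikes are brown (357,168), yellow (361,210) and red (432,270), with the white tin at (362,271) and the lid at (399,158). I choose the grey jar. The stand's rest is at (305,220) and the handle at (210,200).

```bash
python3 - <<'E'
from h import *
L=lambda n:dict(np.load(f'pics/{n}.npz'))
a=L('top');b=L('scene')
def fit(P,m):
    q=P[m][:,:2].astype(np.float32)
    (c,r)=cv2.minEnclosingCircle(q); return np.round(c,4),round(r,4),len(q)
for n,im,box in (('top',a,(380,205,430,255)),('scene',b,(360,162,395,202))):
    P=pts(im); m=np.zeros((400,640),bool); u0,v0,u1,v1=box; m[v0:v1,u0:u1]=1
    z=P[...,2]; print(n,'jar rim',fit(P,m&(z>.05)&(z<.07)),'all',fit(P,m&(z>.015)), np.nanmax(z[m]))
# ring
for n,im,box in (('top',a,(283,198,327,242)),('scene',b,(296,222,336,258))):
    u0,v0,u1,v1=box; g=cv2.cvtColor(im['frame'][v0:v1,u0:u1],cv2.COLOR_RGB2GRAY)
    g=cv2.resize(g,None,fx=16,fy=16,interpolation=cv2.INTER_CUBIC)
    cv2.imwrite(f'pics/ring_{n}.png',g)
P=pts(a);z=P[...,2];m=np.zeros((400,640),bool);m[175:250,190:335]=1
for lo,hi in((.1,.125),(.125,.16)):
    mm=m&(z>lo)&(z<hi); v,u=np.nonzero(mm); print(lo,mm.sum(),u.min(),u.max(),v.min(),v.max(),np.round(P[mm].min(0),3),np.round(P[mm].max(0),3))
# base plate: min area rect
mm=m&(z>.003)&(z<.2); 
pl=m&(z>.002)&(z<.009)&(a['frame'].mean(-1)>70); q=P[pl][:,:2].astype(np.float32); r=cv2.minAreaRect(q); print('plate',r,pl.sum(), np.nanmedian(z[pl]))
h=m.copy(); h[:,222:]=0; h&=(z>.1); v,u=np.nonzero(h); 
for i in range(0,len(v),6): print(u[i],v[i],np.round(P[v[i],u[i]],3),end=';')
crop=lambda im,x0,y0,x1,y1,s:cv2.resize(im['frame'][y0:y1,x0:x1,::-1],None,fx=s,fy=s,interpolation=cv2.INTER_CUBIC)
cv2.imwrite('pics/c1.png',np.vstack([crop(a,190,170,450,270,3),cv2.resize(crop(b,215,150,415,310,3)[:, :],(780,330*0+300))]))
E
```

```text
top jar rim (array([ 0.4767, -0.2727]), 0.0333, 129) all (array([ 0.4767, -0.2726]), 0.0333, 261) 0.06618819552401023
scene jar rim (array([ 0.4761, -0.2688]), 0.036, 140) all (array([ 0.4752, -0.2681]), 0.0372, 471) 0.06246270039975965
0.1 561 223 275 189 219 [0.499 0.08  0.1  ] [0.576 0.213 0.125]
0.125 536 196 273 180 218 [0.499 0.083 0.125] [0.598 0.277 0.139]
plate ((0.5003800392150879, 0.1362346112728119), (0.3683382272720337, 0.20027154684066772), 79.80929565429688) 2407 0.00637394624021681
204 180 [0.598 0.26  0.134];207 181 [0.594 0.252 0.137];206 182 [0.592 0.254 0.137];212 182 [0.592 0.239 0.136];208 183 [0.591 0.251 0.129];214 183 [0.589 0.233 0.137];220 183 [0.591 0.22  0.128];209 184 [0.587 0.247 0.133];215 184 [0.587 0.232 0.133];221 184 [0.587 0.216 0.134];212 185 [0.586 0.241 0.129];218 185 [0.585 0.225 0.129];206 186 [0.582 0.254 0.135];221 186 [0.582 0.216 0.133];204 188 [0.577 0.259 0.135];205 189 [0.574 0.256 0.135];206 190 [0.571 0.254 0.135];207 191 [0.57  0.253 0.127];203 193 [0.564 0.262 0.131];204 194 [0.561 0.259 0.134];205 195 [0.56  0.257 0.129];206 196 [0.557 0.255 0.128];202 198 [0.551 0.263 0.135];203 199 [0.548 0.261 0.133];204 200 [0.546 0.259 0.132];200 202 [0.541 0.269 0.132];201 203 [0.538 0.266 0.131];202 204 [0.535 0.263 0.134];203 205 [0.533 0.261 0.131];203 206 [0.531 0.261 0.131];199 208 [0.526 0.271 0.129];200 209 [0.523 0.268 0.133];201 210 [0.52  0.264 0.135];202 211 [0.518 0.263 0.131];220 212 [0.515 0.218 0.127];201 213 [0.513 0.265 0.132];197 214 [0.51  0.274 0.134];203 214 [0.51  0.26  0.131];217 214 [0.51  0.225 0.128];197 215 [0.507 0.274 0.134];203 215 [0.507 0.259 0.133];209 215 [0.507 0.244 0.133];216 215 [0.507 0.227 0.131];198 216 [0.506 0.274 0.126];204 216 [0.505 0.257 0.132];210 216 [0.505 0.242 0.133];216 216 [0.505 0.227 0.132];207 217 [0.503 0.25  0.128];213 217 [0.502 0.235 0.129];212 218 [0.5   0.237 0.129];
```

View pics/c1.png

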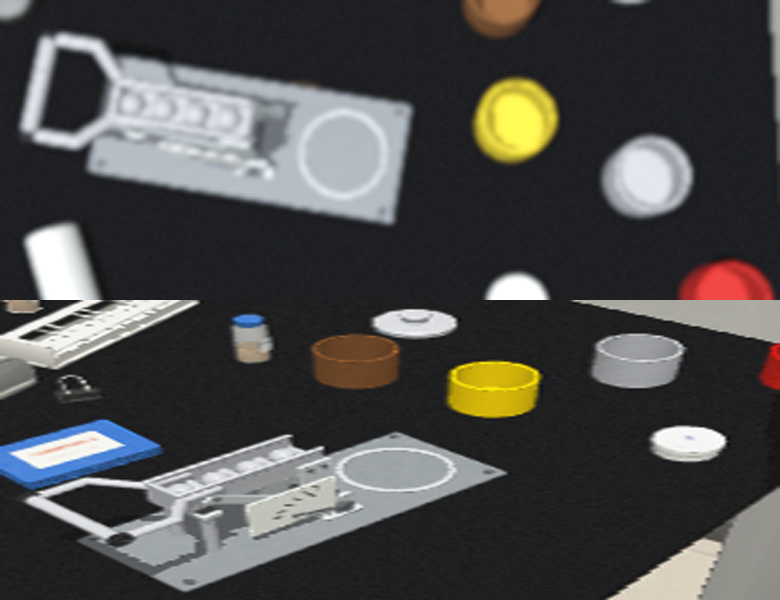

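The crop confirms it: the grey, open, empty steel jar is the one I want. The stand pours to the right in the top view, and the white ring is empty. Next I fit the ring, plate axis and handle from both views.

```bash
python3 - <<'E'
from h import *
L=lambda n:dict(np.load(f'pics/{n}.npz'))
for n,box,j in (('top',(280,195,330,246),(405,229)),('scene',(294,220,338,260),0)):
    im=L(n); u0,v0,u1,v1=box; S=8
    g=cv2.resize(cv2.cvtColor(im['frame'][v0:v1,u0:u1],cv2.COLOR_RGB2GRAY),None,fx=S,fy=S,interpolation=cv2.INTER_CUBIC)
    for t in (200,210,220):
        cs,_=cv2.findContours((g>t).astype(np.uint8),cv2.RETR_LIST,cv2.CHAIN_APPROX_NONE)
        for c in cs:
            if len(c)<400: continue
            p=c[:,0,:]/S; w=np.array([ray(im,u0+p_[0]-.44,v0+p_[1]-.44,.010)[:2] for p_ in p])
            A=np.c_[2*w,np.ones(len(w))]; s=np.linalg.lstsq(A,(w**2).sum(1),rcond=None)[0]
            print(n,t,len(c),'c',np.round(s[:2],4),'r',np.sqrt(s[2]+s[:2]@s[:2]).round(4), cv2.contourArea(c))
a=L('top'); P=pts(a); f=a['frame'].astype(int); z=P[...,2]
m=(f.mean(-1)>90); m[:, :185]=0; m[:,335:]=0; m[:185]=0; m[250:]=0; m[:,:220]=0
k=cv2.morphologyEx(m.astype(np.uint8),cv2.MORPH_CLOSE,np.ones((7,7)))
c=max(cv2.findContours(k,cv2.RETR_EXTERNAL,cv2.CHAIN_APPROX_NONE)[0],key=cv2.contourArea)
w=np.array([ray(a,*q,.006)[:2] for q in c[:,0].astype(float)],np.float32); print('plate',cv2.minAreaRect(w))
# long lower edge of plate
e=np.array([ray(a,*q,.006)[:2] for q in c[:,0].astype(float)]);
# handle bar
h=np.zeros(m.shape,bool);h[185:213,190:212]=1;h&=(z>.115)&(z<.15)
v,u=np.nonzero(h); q=np.array([ray(a,x,y,.130)[:2] for x,y in zip(u,v)]);
vx=cv2.fitLine(q.astype(np.float32),cv2.DIST_HUBER,0,.01,.01).ravel(); print('bar',vx, q.min(0),q.max(0),np.median(P[h],0))
E
```

```text
top 200 570 c [0.505  0.0079] r 0.0356 31616.0
top 200 696 c [0.5049 0.0081] r 0.0434 46902.0
top 210 590 c [0.505  0.0079] r 0.0371 34289.0
top 210 674 c [0.5049 0.008 ] r 0.0419 43709.0
scene 200 564 c [0.5033 0.0105] r 0.0375 29208.0
scene 200 624 c [0.5034 0.0105] r 0.0415 35755.0
scene 210 570 c [0.5032 0.0105] r 0.0379 29894.0
scene 210 613 c [0.5033 0.0106] r 0.041 35003.5
scene 220 591 c [0.5029 0.0109] r 0.0392 1901.5
scene 220 584 c [0.5036 0.0102] r 0.0392 1595.0
plate ((0.5251414179801941, 0.10520033538341522), (0.31591928005218506, 0.12216194719076157), 79.30721282958984)
bar [ 0.9823971  -0.18680453  0.5502611   0.26170015] [0.51545198 0.2502763 ] [0.58551886 0.2733483 ] [0.54959825 0.26110246 0.13225701]
```

servo_tool --targets '[{"tx": 0.05, "ty": -0.015, "tz": 0.0, "turn": -8, "jaw": 0}, {"tx": 0.1, "ty": -0.03, "tz": 0.01, "turn": -17, "jaw": 0}, {"tx": 0.15, "ty": -0.045, "tz": 0.02, "turn": -26, "jaw": 0}, {"tx": 0.2, "ty": -0.06, "tz": 0.035, "turn": -35, "jaw": 0}, {"tx": 0.25, "ty": -0.075, "tz": 0.05, "turn": -44, "jaw": 0}, {"tx": 0.305, "ty": -0.09, "tz": 0.065, "turn": -52, "jaw": 0}, {"tx": 0.3535, "ty": -0.1054, "tz": 0.08, "turn": -59, "jaw": 0}, {"tx": 0.3535, "ty": -0.1054, "tz": 0.08, "turn": -59, "jaw": 0}]' --grip_force 40

```text
t: 1.1
eef_pos: [0.4783, -0.269, 0.1495]
orientation: [[0.182, 0.983, -0.002], [0.983, -0.182, 0.002], [0.001, -0.002, -1.0]]
force: [0.1, 0.5, 0.1]
opening: 0.0852
```

```bash
python3 - <<'E'
from h import *
im=snap('wrist','w1'); s=robot.sense(); print(s['t'],s['eef_pos'],np.round(s['orientation'],4).tolist(),s['joint_positions'])
P=pts(im); z=P[...,2]; m=(z>.045)&(z<.075)
n,l,st,c=cv2.connectedComponentsWithStats(m.astype(np.uint8))
for i in range(1,n):
    if st[i][4]>150: print(st[i],cv2.minEnclosingCircle(P[l==i][:,:2].astype(np.float32)))
E
```

```text
1.15 [ 0.4771593  -0.27014121  0.15019996] [[0.1845, 0.9828, -0.002], [0.9828, -0.1845, 0.001], [0.0007, -0.0021, -1.0]] [-2.95142717e+01  1.82205785e+01 -6.50334865e+00  6.54035026e+01
 -3.33916259e-03  7.11201785e+01]
[ 317    0  110   71 1327] ((0.530651867389679, -0.15061484277248383), 0.03288966417312622)
[516   0  90  19 858] ((0.6447616815567017, -0.16422568261623383), 0.02279409021139145)
[ 275  162   91   91 2112] ((0.47721439599990845, -0.2696141004562378), 0.033194441348314285)
[155 266  63  55 722] ((0.35830819606781006, -0.32346630096435547), 0.03008435294032097)
[212 273  29  71 669] ((0.37821921706199646, -0.3397906422615051), 0.028835855424404144)
```

View pics/w1.png

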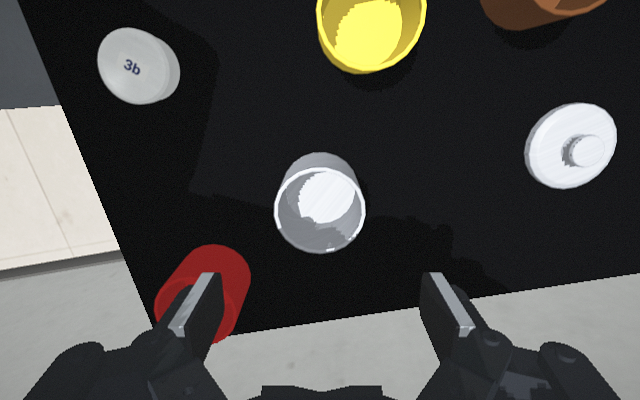

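The wrist view shows the grey jar at (320,208), midway between the open fingers. Its rim radius fits at 33.2 mm, centred within 1 mm of the TCP. Next I descend and grip.

servo_tool --targets '[{"tz": 0.05, "jaw": 0}, {"tz": 0.09, "jaw": 0}, {"tz": 0.12, "jaw": 0}, {"tz": 0.13, "jaw": 0}, {"tz": 0.13, "jaw": 0.6}, {"tz": 0.13, "jaw": 0.6}, {"tz": 0.13, "jaw": 0.6}, {"tz": 0.13, "jaw": 0.6}]' --grip_force 40

```text
validation failed for argument at $.ta...
```

servo_tool --targets '[{"tz": 0, "jaw": 0.6}, {"tz": 0, "jaw": 0.6}, {"tz": -0.02, "jaw": 0.6}, {"tz": -0.05, "jaw": 0.6}, {"tz": -0.08, "jaw": 0.6}, {"tz": -0.11, "jaw": 0.6}, {"tz": -0.12, "jaw": 0.6}, {"tz": -0.12, "jaw": 0.6}]'

```text
validation failed for argument at $.ta...
```

```bash
python3 - <<'E'
from h import *
im=snap('wrist','w2'); s=robot.sense(); print(s['t'],s['eef_pos'],np.round(s['orientation'],4).tolist(),s['opening'],s['force'])
P=pts(im); z=P[...,2]; m=np.zeros(z.shape,bool); m[180:330,220:420]=1
print(np.histogram(z[m&np.isfinite(z)],bins=np.arange(-.05,.3,.01)))
m&=(z>.16)&(z<.21)
g=im['frame'].astype(int); 
n,l,st,c=cv2.connectedComponentsWithStats(m.astype(np.uint8))
for i in range(1,n):
    if st[i][4]>80: print(st[i],cv2.minEnclosingCircle(P[l==i][:,:2].astype(np.float32)))
E
```

```text
1.2 [ 0.47653884 -0.27102292  0.15073407] [[0.1864, 0.9825, -0.0015], [0.9825, -0.1864, 0.0006], [0.0003, -0.0016, -1.0]] 0.08531223628537385 [-0.34602547 -1.39101406 -0.37559703]
(array([    0,     0,     0,     0, 13573,  9436,   658,   720,   768,
         838,  1418,   273,     0,     0,     0,     0,     0,     0,
           0,     0,     0,   163,    12,     0,     0,     0,     0,
           0,     0,     0,     0,     0,     0,     0]), array([-5.0000000e-02, -4.0000000e-02, -3.0000000e-02, -2.0000000e-02,
       -1.0000000e-02,  6.9388939e-18,  1.0000000e-02,  2.0000000e-02,
        3.0000000e-02,  4.0000000e-02,  5.0000000e-02,  6.0000000e-02,
        7.0000000e-02,  8.0000000e-02,  9.0000000e-02,  1.0000000e-01,
        1.1000000e-01,  1.2000000e-01,  1.3000000e-01,  1.4000000e-01,
        1.5000000e-01,  1.6000000e-01,  1.7000000e-01,  1.8000000e-01,
        1.9000000e-01,  2.0000000e-01,  2.1000000e-01,  2.2000000e-01,
        2.3000000e-01,  2.4000000e-01,  2.5000000e-01,  2.6000000e-01,
        2.7000000e-01,  2.8000000e-01,  2.9000000e-01]))
[220 273   5  51 166] ((0.43545857071876526, -0.26286306977272034), 0.010375630110502243)
```

View pics/w2.png

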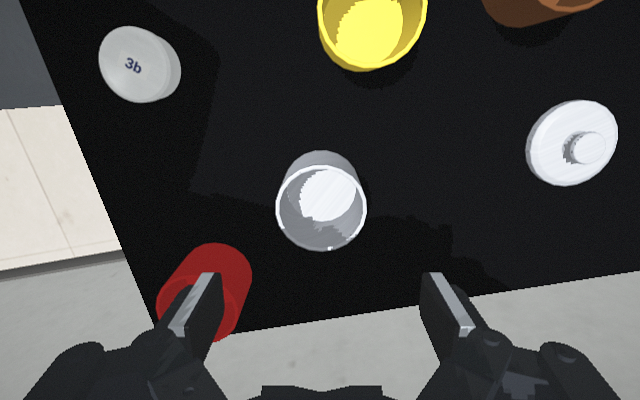

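Both calls were refused, probably because a row needs all its fields, so the picture is unchanged: the jar is still at (320,208). I'm resending with every field given.

servo_tool --targets '[{"tx": 0.001, "ty": 0, "tz": 0.05, "turn": 0, "jaw": 0}, {"tx": 0.001, "ty": 0, "tz": 0.09, "turn": 0, "jaw": 0}, {"tx": 0.001, "ty": 0, "tz": 0.12, "turn": 0, "jaw": 0}, {"tx": 0.001, "ty": 0, "tz": 0.13, "turn": 0, "jaw": 0}, {"tx": 0.001, "ty": 0, "tz": 0.13, "turn": 0, "jaw": 0}, {"tx": 0.001, "ty": 0, "tz": 0.13, "turn": 0, "jaw": 0.6}, {"tx": 0.001, "ty": 0, "tz": 0.13, "turn": 0, "jaw": 0.6}, {"tx": 0.001, "ty": 0, "tz": 0.13, "turn": 0, "jaw": 0.6}]' --grip_force 40

```text
t: 2.2
eef_pos: [0.4775, -0.2713, 0.0229]
orientation: [[0.187, 0.982, 0.002], [0.982, -0.187, -0.002], [-0.001, 0.002, -1.0]]
force: [-1.9, -1.0, 5.4]
opening: 0.0636
```

servo_tool --targets '[{"tx": 0, "ty": 0, "tz": 0, "turn": 0, "jaw": 0.6}, {"tx": 0, "ty": 0, "tz": 0, "turn": 0, "jaw": 0.6}, {"tx": 0, "ty": 0, "tz": -0.02, "turn": 0, "jaw": 0.6}, {"tx": 0, "ty": 0, "tz": -0.04, "turn": 0, "jaw": 0.6}, {"tx": 0, "ty": 0, "tz": -0.07, "turn": 0, "jaw": 0.6}, {"tx": 0, "ty": 0, "tz": -0.1, "turn": 0, "jaw": 0.6}, {"tx": 0, "ty": 0, "tz": -0.1, "turn": 0, "jaw": 0.6}, {"tx": 0, "ty": 0, "tz": -0.1, "turn": 0, "jaw": 0.6}]'

```text
t: 3.2
eef_pos: [0.4765, -0.2703, 0.1206]
orientation: [[0.187, 0.982, -0.001], [0.982, -0.187, 0.0], [0.0, -0.001, -1.0]]
force: [-0.7, 0.1, -4.4]
opening: 0.064
```

```bash
python3 - <<'E'
from h import *
im=snap('wrist','w3'); s=robot.sense(); p=s['eef_pos'];R=np.array(s['orientation'])
print(s['t'],p,np.round(R,4).tolist(),s['opening'],s['force'])
P=pts(im); q=(P-p)@R  # tool frame
m=np.zeros((400,640),bool); m[180:400,200:440]=1
m&=(np.abs(q[...,1])<.036)&(q[...,2]>-.05)&(q[...,2]<.03)
print('tool z hist',np.histogram(q[...,2][m],bins=12))
rim=m&(q[...,2]<np.nanpercentile(q[...,2][m],3)+.01)
print(cv2.minEnclosingCircle(q[rim][:,:2].astype(np.float32)),rim.sum())
d=np.array([.5042,.0092,p[2]])-p; print('to rest',d@R, 'stand x wanted (.982,-.187), turn err', np.degrees(np.arctan2(R[1,1],R[0,1])))
E
```

```text
3.25 [ 0.47623496 -0.27019832  0.12019486] [[0.1871, 0.9823, -0.0014], [0.9823, -0.1871, 0.0009], [0.0006, -0.0016, -1.0]] 0.06384961010565109 [ 0.51953292 -0.80277402 -3.26521406]
tool z hist (array([ 354, 1262, 6080, 3127, 2785, 2474, 2122, 1798, 1602, 1423, 1350,
       4663]), array([-0.04996066, -0.04401107, -0.03806147, -0.03211187, -0.02616227,
       -0.02021267, -0.01426307, -0.00831347, -0.00236387,  0.00358573,
        0.00953532,  0.01548492,  0.02143452]))
((0.005164235830307007, -4.291982259019278e-05), 0.036843191832304) 7597
to rest [ 2.79696419e-01 -2.48059566e-02  1.99551360e-04] stand x wanted (.982,-.187), turn err -10.783952690743094
```

View pics/w3.png

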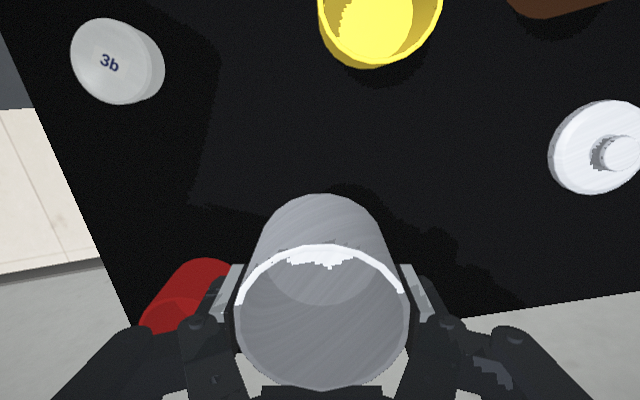

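The wrist view shows the jar held upright and centred, its front rim at (322,248). Next I carry it above the rest; its underside at about 0.10 m clears the yellow jar.

servo_tool --targets '[{"tx": 0.02, "ty": -0.002, "tz": 0, "turn": 0, "jaw": 0.6}, {"tx": 0.06, "ty": -0.005, "tz": 0, "turn": 0, "jaw": 0.6}, {"tx": 0.105, "ty": -0.01, "tz": 0, "turn": 0, "jaw": 0.6}, {"tx": 0.15, "ty": -0.014, "tz": 0, "turn": 0, "jaw": 0.6}, {"tx": 0.195, "ty": -0.018, "tz": 0, "turn": 0, "jaw": 0.6}, {"tx": 0.235, "ty": -0.022, "tz": 0, "turn": 0, "jaw": 0.6}, {"tx": 0.265, "ty": -0.024, "tz": 0, "turn": 0, "jaw": 0.6}, {"tx": 0.28, "ty": -0.025, "tz": 0, "turn": 0, "jaw": 0.6}]'

```text
t: 4.25
eef_pos: [0.5039, 0.0113, 0.1206]
orientation: [[0.185, 0.983, -0.002], [0.983, -0.185, 0.0], [0.0, -0.002, -1.0]]
force: [0.2, 0.6, -2.9]
opening: 0.0641
```

servo_tool --targets '[{"tx": 0, "ty": 0, "tz": 0.03, "turn": 0, "jaw": 0.6}, {"tx": 0, "ty": 0, "tz": 0.06, "turn": 0, "jaw": 0.6}, {"tx": 0, "ty": 0, "tz": 0.07, "turn": 0, "jaw": 0.6}, {"tx": 0, "ty": 0, "tz": 0.07, "turn": 0, "jaw": 0.6}]'

```text
t: 4.75
eef_pos: [0.5042, 0.0091, 0.0509]
orientation: [[0.187, 0.982, -0.002], [0.982, -0.187, 0.0], [-0.0, -0.002, -1.0]]
force: [-0.0, -0.6, -2.8]
opening: 0.0638
```

```bash
python3 - <<'E'
from h import *
s=robot.sense(); p=s['eef_pos'];R=np.array(s['orientation'])
print(s['t'],p,s['opening'],s['force'])
for n,f in (('wrist','w4'),('scene','s4'),('top','t4')):
    im=snap(n,f); P=pts(im); z=P[...,2]
    near=np.hypot(P[...,0]-.5042,P[...,1]-.0092)<.045
    rz=p[2]+.0395
    m=near&(abs(z-rz)<.006); q=(P[m]-p)@R
    if n=='wrist':
        f_=q[q[:,0]>.01]; A=np.c_[2*f_[:,:2],np.ones(len(f_))]; sol=np.linalg.lstsq(A,(f_[:,:2]**2).sum(1),rcond=None)[0]; print('fit',sol)
    print(n,m.sum(),'tool x range',np.percentile(q[:,0],[1,99]) if m.sum() else 0)
a=cv2.imread('pics/w4.png');b=cv2.imread('pics/s4.png')[170:330,210:410]
cv2.imwrite('pics/v4.png',np.hstack([cv2.resize(a,(400,400))[:, :],cv2.resize(b,(400,400))]))
E
```

```text
4.75 [0.50421134 0.00909408 0.0509453 ] 0.06384210490735104 [-0.03518445 -0.61070618 -2.82589149]
fit [-0.00434931  0.00023968  0.00134721]
wrist 7000 tool x range [-0.02896928  0.03392329]
scene 90 tool x range [-0.02764405  0.03459627]
top 0 tool x range 0
```

View pics/v4.png

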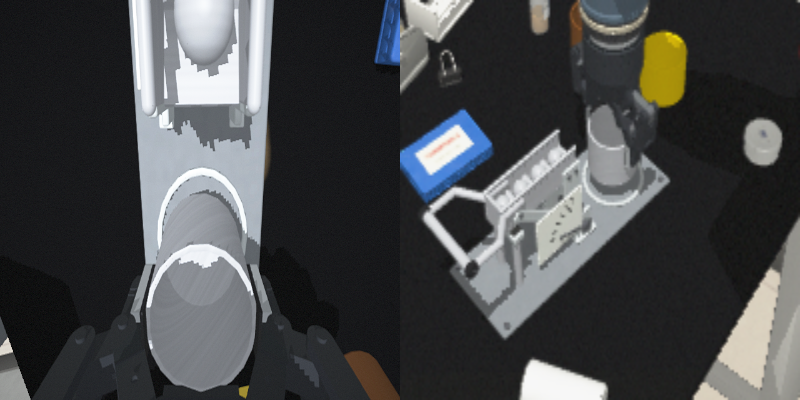

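The wrist view shows the jar's foot directly in front of the ring arc, with the ring's apex at about (202,168) and the jar axis also at u≈202. The scene view shows it hovering over the rest. I'll fit the visible arc once before lowering.

```bash
python3 - <<'E'
from h import *
im=dict(np.load('pics/w4.npz')); f=im['frame'].astype(int).mean(-1)
m=np.zeros(f.shape,bool); m[160:235,245:400]=1; m&=f>200
n,l,st,_=cv2.connectedComponentsWithStats(m.astype(np.uint8))
for i in range(1,n):
    if st[i][4]<150: continue
    v,u=np.nonzero(l==i); w=np.array([ray(im,x,y,.010)[:2] for x,y in zip(u,v)])
    A=np.c_[2*w,np.ones(len(w))]; s=np.linalg.lstsq(A,(w**2).sum(1),rcond=None)[0]
    r=np.sqrt(s[2]+s[:2]@s[:2])
    from scipy.optimize import least_squares
    c=least_squares(lambda c:np.hypot(*(w-c).T)-.0397,[.504,.009]).x
    print(st[i],s[:2],r,'fixed r',c)
# jar front rim
rz=.0509+.0395
P=pts(im); P=P[(abs(P[...,2]-rz)<.004)]
w=P[:,:2]; d=np.hypot(*(w-[.5042,.0091]).T); a=np.array([.187,.982]); k=((w-[.5042,.0091])@a>.015)&(d>.029)&(d<.038)
print('jar',least_squares(lambda c:np.hypot(*(w[k]-c).T)-.0318,[.504,.009]).x,k.sum())
E
```

```text
[ 252  167  143   68 1563] [0.50545571 0.00971225] 0.03935962018496124 fixed r [0.50537866 0.00921841]
jar [0.50472341 0.01013686] 1661
```

servo_tool --targets '[{"tx": 0, "ty": 0.0005, "tz": 0.01, "turn": 0, "jaw": 0.6}, {"tx": 0, "ty": 0.0005, "tz": 0.018, "turn": 0, "jaw": 0.6}, {"tx": 0, "ty": 0.0005, "tz": 0.022, "turn": 0, "jaw": 0.6}, {"tx": 0, "ty": 0.0005, "tz": 0.024, "turn": 0, "jaw": 0.6}, {"tx": 0, "ty": 0.0005, "tz": 0.0245, "turn": 0, "jaw": 0.6}, {"tx": 0, "ty": 0.0005, "tz": 0.0245, "turn": 0, "jaw": 0.6}]'

```text
t: 5.65
eef_pos: [0.5048, 0.0091, 0.0288]
orientation: [[0.187, 0.982, 0.001], [0.982, -0.187, 0.0], [0.0, 0.001, -1.0]]
force: [-11.3, -0.9, 28.6]
opening: 0.0636
```

servo_tool --targets '[{"tx": 0, "ty": 0, "tz": -0.002, "turn": 0, "jaw": 0.6}, {"tx": 0, "ty": 0, "tz": -0.002, "turn": 0, "jaw": 0.3}, {"tx": 0, "ty": 0, "tz": -0.002, "turn": 0, "jaw": 0}, {"tx": 0, "ty": 0, "tz": -0.002, "turn": 0, "jaw": 0}, {"tx": 0, "ty": 0, "tz": -0.002, "turn": 0, "jaw": 0}, {"tx": 0, "ty": 0, "tz": -0.04, "turn": 0, "jaw": 0}, {"tx": 0, "ty": 0, "tz": -0.08, "turn": 0, "jaw": 0}, {"tx": 0, "ty": 0, "tz": -0.12, "turn": 0, "jaw": 0}]'

```text
t: 6.65
eef_pos: [0.5051, 0.009, 0.148]
orientation: [[0.187, 0.982, -0.0], [0.982, -0.187, 0.0], [0.0, -0.0, -1.0]]
force: [1.4, 1.0, 0.2]
opening: 0.0853
```

```bash
python3 - <<'E'
from h import *
from scipy.optimize import least_squares
s=robot.sense(); p=s['eef_pos']; print(s['t'],p,s['opening'],s['force'])
im=snap('wrist','w5'); snap('scene','s5'); P=pts(im); z=P[...,2]
d=np.hypot(P[...,0]-.505,P[...,1]-.0093); m=(d<.045)&(z>.055)
q=P[m]; c=least_squares(lambda c:np.hypot(*(q[:,:2]-c).T)-.0318,[.505,.0093],loss='soft_l1',f_scale=.002).x
print(cv2.minEnclosingCircle(q[:,:2].astype(np.float32)),c)
k=q[abs(np.hypot(*(q[:,:2]-c).T)-.0318)<.0015]; A=np.c_[k[:,:2]-c,np.ones(len(k))]
k=k[k[:,2]>.06]; A=np.c_[k[:,:2]-c,np.ones(len(k))]
print('rim plane',np.linalg.lstsq(A,k[:,2],rcond=None)[0],len(k))
pl=(d>.05)&(d<.07)&(abs(z)<.012)&(im['frame'].mean(-1)>80); print('plate z',np.median(z[pl]))
cv2.imwrite('pics/v5.png',np.hstack([cv2.resize(cv2.imread('pics/w5.png'),(400,300)),cv2.resize(cv2.imread('pics/s5.png')[170:320,210:410],(400,300),interpolation=cv2.INTER_CUBIC)]))
E
```

```text
6.65 [0.5050664  0.00901671 0.14797955] 0.08533168982827574 [1.35454926 1.03715875 0.23237689]
((0.5050519108772278, 0.00960161816328764), 0.04501340538263321) [0.50550625 0.0115823 ]
rim plane [-0.00273494  1.73394785  0.12490483] 1999
plate z 0.00571545171914567
```

View pics/v5.png

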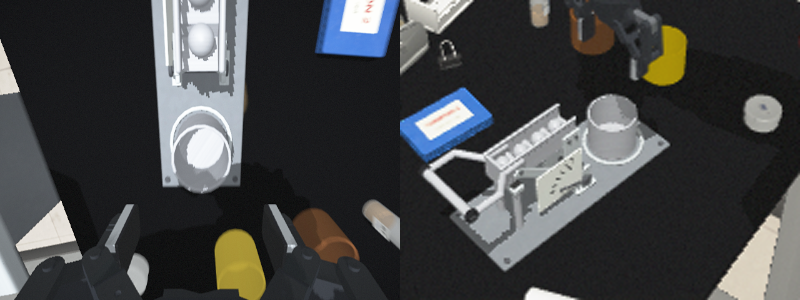

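The jar stands in the ring: jar at (203,160) in the wrist half and (612,130) in the scene half. My rim fit took in points outside the rim, so I'm redoing it within the right heights.

```bash
python3 - <<'E'
from h import *
for n in ('w5','s5'):
    im=dict(np.load(f'pics/{n}.npz')); P=pts(im); z=P[...,2]
    d=np.hypot(P[...,0]-.505,P[...,1]-.0093); m=(d<.045)&(z>.0625)&(z<.073)&(d>.027)
    q=P[m]; c,r=cv2.minEnclosingCircle(q[:,:2].astype(np.float32))
    A=np.c_[q[:,:2]-c,np.ones(len(q))]; print(n,c,r,len(q),np.linalg.lstsq(A,q[:,2],rcond=None)[0], np.percentile(q[:,2],[50,90,97]))
u=np.array([.187,.982]); o=np.array([.505,.0095])
s=robot.sense();R=np.array(s['orientation']);p=s['eef_pos']
# handle, from wrist view not visible -> top image fix and ring+260
h=o+.26*u; print('handle',h,'move', (np.array([*h,p[2]])-p)@R, s['joint_positions'][5])
E
```

```text
w5 (0.505886971950531, 0.010851718485355377) 0.03317071124911308 1358 [0.00268501 0.00287525 0.06539374] [0.06555654 0.06645142 0.06686055]
s5 (0.5037863254547119, 0.011346913874149323) 0.03481048345565796 84 [-0.00628686 -0.00206547  0.06518657] [0.0650888  0.06720682 0.06861953]
handle [0.55362 0.26482] move [ 0.25982586 -0.00261969  0.00036129] 101.80992647733123
```

The jar is seated: rim at 65.5 mm (66 expected), tilt about 0.004 rad, and within 2 mm of the rest's centre. Next I go up and over to the handle, turning 90°.

servo_tool --targets '[{"tx": 0, "ty": 0, "tz": -0.05, "turn": -8, "jaw": 0}, {"tx": 0.03, "ty": 0, "tz": -0.06, "turn": -18, "jaw": 0}, {"tx": 0.07, "ty": 0, "tz": -0.06, "turn": -28, "jaw": 0}, {"tx": 0.11, "ty": 0, "tz": -0.06, "turn": -38, "jaw": 0}, {"tx": 0.15, "ty": 0, "tz": -0.06, "turn": -48, "jaw": 0}, {"tx": 0.19, "ty": -0.001, "tz": -0.06, "turn": -58, "jaw": 0}, {"tx": 0.23, "ty": -0.002, "tz": -0.06, "turn": -68, "jaw": 0}, {"tx": 0.25, "ty": -0.0026, "tz": -0.06, "turn": -78, "jaw": 0}]'

```text
t: 7.75
eef_pos: [0.5494, 0.2571, 0.2057]
orientation: [[-0.925, 0.381, -0.001], [0.381, 0.925, -0.0], [0.001, -0.0, -1.0]]
force: [-0.3, -0.4, 0.3]
opening: 0.0853
```

```bash
python3 - <<'E'
from h import *
s=robot.sense();R=np.array(s['orientation']);p=s['eef_pos']
h=np.array([.5536,.2648,p[2]]); print(p,R.round(3).tolist(),(h-p)@R,np.degrees(np.arctan2(R[1,1],R[0,1])))
E
```

```text
[0.54940191 0.25707321 0.20568205] [[-0.925, 0.381, -0.001], [0.381, 0.925, -0.0], [0.001, -0.0, -1.0]] [-9.41037007e-04  8.74309587e-03 -4.88714314e-06] 67.62730406600335
```

servo_tool --targets '[{"tx": -0.001, "ty": 0.009, "tz": 0.02, "turn": -8, "jaw": 0}, {"tx": -0.001, "ty": 0.009, "tz": 0.03, "turn": -11.5, "jaw": 0}, {"tx": -0.001, "ty": 0.009, "tz": 0.03, "turn": -11.5, "jaw": 0}, {"tx": -0.001, "ty": 0.009, "tz": 0.03, "turn": -11.5, "jaw": 0}]'

```text
t: 8.25
eef_pos: [0.5539, 0.2629, 0.1769]
orientation: [[-0.98, 0.197, -0.0], [0.197, 0.98, 0.0], [0.0, 0.0, -1.0]]
force: [0.0, -0.0, -0.4]
opening: 0.0855
```

```bash
python3 - <<'E'
from h import *
s=robot.sense();R=np.array(s['orientation']);p=s['eef_pos']
print(p,np.degrees(np.arctan2(R[1,1],R[0,1])))
for n in('wrist','scene'):
    im=snap(n,n[0]+'6');P=pts(im); q=(P-p)@R
    m=(abs(q[...,0])<.03)&(abs(q[...,1])<.03)&(P[...,2]>.11)&(P[...,2]<.15)
    k=q[m]; print(n,m.sum(),k.min(0),k.max(0),'median',np.median(k,0),'z',np.percentile(P[m][:,2],[50,95,99]))
    for a in(-.02,0,.02):
        j=abs(k[:,0]-a)<.006; print(a,k[j][:,1].min(),k[j][:,1].max())
E
```

```text
[0.55393889 0.2629401  0.17692809] 78.62376023636655
wrist 1840 [-0.02986733 -0.0044987   0.04226709] [0.02998553 0.00776578 0.05124052] median [0.00237558 0.00146373 0.04506755] z [0.13186088 0.13335187 0.13389197]
-0.02 -0.003523959279356602 0.007731096521793412
0 -0.003999811279297302 0.007551713671843221
0.02 -0.004461758209273191 0.00736958166290697
scene 124 [-0.02985606 -0.00463275  0.04118643] [0.02962989 0.00813007 0.05547148] median [0.00110019 0.0039757  0.04592902] z [0.13099953 0.13434902 0.13487785]
-0.02 -0.0046327483938972845 0.008130065571003897
0 -0.003025777963117881 0.007348158617450532
0.02 -0.0036484952255184107 0.007556433684654061
```

View pics/w6.png

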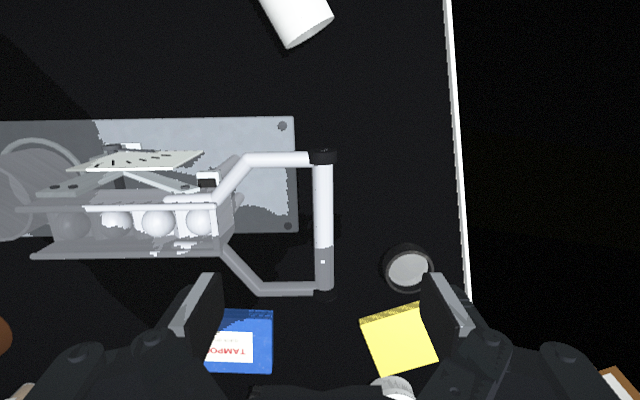

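The wrist view shows the bar at u≈323, rows 160–290, between the open fingers (210–435). It lies 2 mm off the finger centre, with its centre at z≈0.127 as specified. Next I descend and grip it.

servo_tool --targets '[{"tx": 0.001, "ty": 0.0018, "tz": 0.03, "turn": -0.5, "jaw": 0}, {"tx": 0.001, "ty": 0.0018, "tz": 0.055, "turn": -0.5, "jaw": 0}, {"tx": 0.001, "ty": 0.0018, "tz": 0.069, "turn": -0.5, "jaw": 0}, {"tx": 0.001, "ty": 0.0018, "tz": 0.069, "turn": -0.5, "jaw": 0.4}, {"tx": 0.001, "ty": 0.0018, "tz": 0.069, "turn": -0.5, "jaw": 0.7}, {"tx": 0.001, "ty": 0.0018, "tz": 0.069, "turn": -0.5, "jaw": 1}, {"tx": 0.001, "ty": 0.0018, "tz": 0.069, "turn": -0.5, "jaw": 1}, {"tx": 0.001, "ty": 0.0018, "tz": 0.069, "turn": -0.5, "jaw": 1}]' --grip_force 40

```text
t: 9.35
eef_pos: [0.5534, 0.2643, 0.1086]
orientation: [[-0.982, 0.188, 0.001], [0.188, 0.982, -0.001], [-0.001, -0.001, -1.0]]
force: [-0.9, -5.1, 6.4]
opening: 0.0101
```

servo_tool --targets '[{"tx": 0, "ty": 0, "tz": 0, "turn": 0, "jaw": 1}, {"tx": 0, "ty": 0, "tz": 0, "turn": 0, "jaw": 1}]'

```text
t: 9.6
eef_pos: [0.5534, 0.2642, 0.1085]
orientation: [[-0.982, 0.188, 0.001], [0.188, 0.982, -0.001], [-0.001, -0.001, -1.0]]
force: [-1.4, -5.6, 5.6]
opening: 0.0107
```

Gripped, with the opening close to the 12 mm bar. Next I lift along the arc to 20°, then check.

servo_tool --targets '[{"tx": 0, "ty": -0.0048, "tz": -0.0077, "turn": 0, "jaw": 1}, {"tx": 0, "ty": -0.0097, "tz": -0.0153, "turn": 0, "jaw": 1}, {"tx": 0, "ty": -0.015, "tz": -0.0226, "turn": 0, "jaw": 1}, {"tx": 0, "ty": -0.0206, "tz": -0.0297, "turn": 0, "jaw": 1}, {"tx": 0, "ty": -0.0266, "tz": -0.0365, "turn": 0, "jaw": 1}, {"tx": 0, "ty": -0.0328, "tz": -0.0431, "turn": 0, "jaw": 1}, {"tx": 0, "ty": -0.0394, "tz": -0.0494, "turn": 0, "jaw": 1}, {"tx": 0, "ty": -0.0461, "tz": -0.0554, "turn": 0, "jaw": 1}]'

```text
t: 10.6
eef_pos: [0.5453, 0.2202, 0.1645]
orientation: [[-0.982, 0.187, 0.002], [0.187, 0.982, 0.002], [-0.002, 0.002, -1.0]]
force: [4.7, 5.9, 4.0]
opening: 0.0106
```

```bash
python3 - <<'E'
from h import *
s=robot.sense();p=np.array(s['eef_pos']);print(s['force'],s['opening'])
d=p-np.array([.5534,.2642,.1085]); y=180+1000*d[:2]@[.187,.982]; z=103+1000*d[2]; print('angle',np.degrees(np.arctan2(z,y))-29.78,'r',np.hypot(y,z))
im=snap('scene','s7');P=pts(im); 
cv2.imwrite('pics/s7c.png',cv2.resize(im['frame'][150:320,210:410,::-1],(800,680)[:2] and (700,595),interpolation=cv2.INTER_CUBIC))
E
```

```text
[4.66161355 5.86529265 3.95769916] 0.010550119633774816
angle 19.83326169502692 r 208.7912053509056
```

View pics/s7c.png

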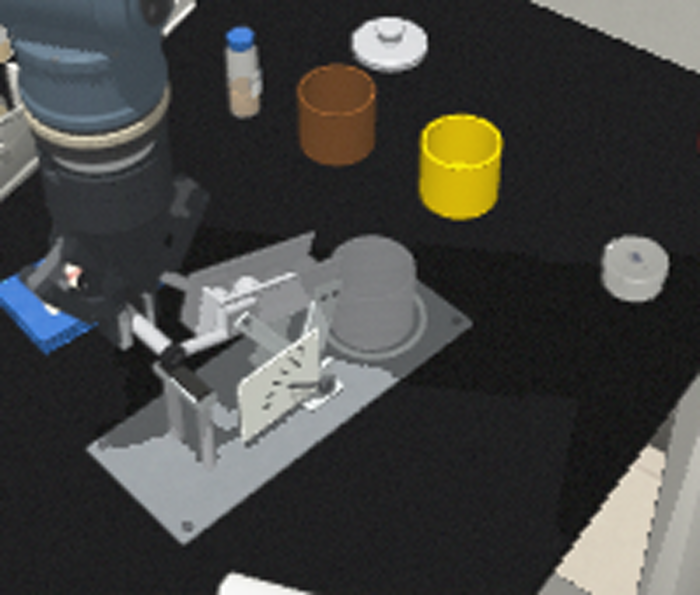

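The trough is lifted with the handle in the grip, and the jar still stands in its ring (about (370,290) in the crop). Forces are low and the arc gives 19.8°. I continue to 40° and dwell.

servo_tool --targets '[{"tx": 0, "ty": -0.0071, "tz": -0.0057, "turn": 0, "jaw": 1}, {"tx": 0, "ty": -0.0143, "tz": -0.011, "turn": 0, "jaw": 1}, {"tx": 0, "ty": -0.0218, "tz": -0.0161, "turn": 0, "jaw": 1}, {"tx": 0, "ty": -0.0295, "tz": -0.0208, "turn": 0, "jaw": 1}, {"tx": 0, "ty": -0.0375, "tz": -0.0251, "turn": 0, "jaw": 1}, {"tx": 0, "ty": -0.0455, "tz": -0.0292, "turn": 0, "jaw": 1}, {"tx": 0, "ty": -0.0538, "tz": -0.0329, "turn": 0, "jaw": 1}, {"tx": 0, "ty": -0.0622, "tz": -0.0362, "turn": 0, "jaw": 1}]'

```text
t: 11.65
eef_pos: [0.5342, 0.1593, 0.2013]
orientation: [[-0.982, 0.187, 0.004], [0.187, 0.982, 0.002], [-0.003, 0.003, -1.0]]
force: [5.5, 3.1, 6.5]
opening: 0.0105
```

servo_tool --targets '[{"tx": 0, "ty": 0, "tz": 0, "turn": 0, "jaw": 1}, {"tx": 0, "ty": 0, "tz": 0, "turn": 0, "jaw": 1}, {"tx": 0, "ty": 0, "tz": 0, "turn": 0, "jaw": 1}, {"tx": 0, "ty": 0, "tz": 0, "turn": 0, "jaw": 1}, {"tx": 0, "ty": 0, "tz": 0, "turn": 0, "jaw": 1}, {"tx": 0, "ty": 0, "tz": 0, "turn": 0, "jaw": 1}, {"tx": 0, "ty": 0, "tz": 0, "turn": 0, "jaw": 1}, {"tx": 0, "ty": 0, "tz": 0, "turn": 0, "jaw": 1}]'

```text
t: 12.65
eef_pos: [0.5342, 0.1595, 0.2012]
orientation: [[-0.982, 0.187, 0.004], [0.187, 0.982, 0.002], [-0.003, 0.003, -1.0]]
force: [4.8, 4.1, 8.2]
opening: 0.0104
```

servo_tool --targets '[{"tx": 0, "ty": 0, "tz": 0, "turn": 0, "jaw": 1}, {"tx": 0, "ty": 0, "tz": 0, "turn": 0, "jaw": 1}, {"tx": 0, "ty": 0, "tz": 0, "turn": 0, "jaw": 1}, {"tx": 0, "ty": 0, "tz": 0, "turn": 0, "jaw": 1}, {"tx": 0, "ty": 0, "tz": 0, "turn": 0, "jaw": 1}, {"tx": 0, "ty": 0, "tz": 0, "turn": 0, "jaw": 1}, {"tx": 0, "ty": 0, "tz": 0, "turn": 0, "jaw": 1}, {"tx": 0, "ty": 0, "tz": 0, "turn": 0, "jaw": 1}]'

```text
t: 13.65
eef_pos: [0.5342, 0.1594, 0.2012]
orientation: [[-0.982, 0.187, 0.004], [0.187, 0.982, 0.002], [-0.003, 0.003, -1.0]]
force: [4.1, 3.1, 8.7]
opening: 0.0106
```

```bash
python3 - <<'E'
from h import *
s=robot.sense();p=np.array(s['eef_pos']);print(s['t'],s['force'],s['opening'])
d=p-np.array([.5534,.2642,.1085]); y=180+1000*d[:2]@[.187,.982]; z=103+1000*d[2]; print('angle',np.degrees(np.arctan2(z,y))-29.78,'r',np.hypot(y,z))
im=snap('scene','s8'); w=snap('wrist','w8')
r=lambda n,a,b,c,d:cv2.resize(cv2.imread(n)[a:b,c:d],(400,350),interpolation=cv2.INTER_CUBIC)
cv2.imwrite('pics/v8.png',np.hstack([r('pics/s8.png',150,290,240,400),r('pics/w8.png',0,400,0,640)]))
E
```

```text
13.65 [4.14981396 3.11905283 8.72430218] 0.010599409103640886
angle 39.62453354930889 r 209.06736681482602
```

View pics/v8.png

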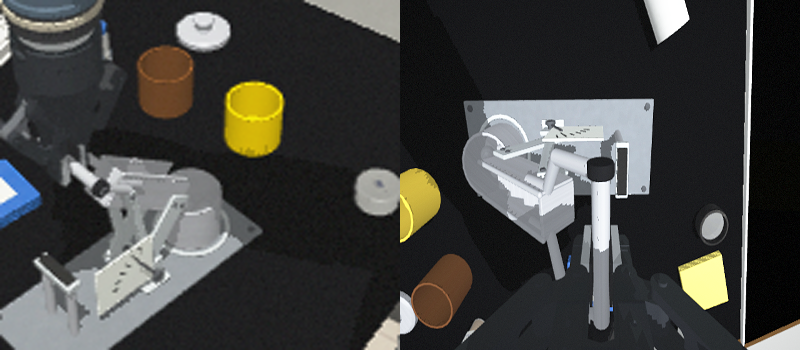

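The trough is at about 39.6° by the arc, and no balls are visible in its channel. I give it one more second, then lower it along the same arc.

servo_tool --targets '[{"tx": 0, "ty": 0, "tz": 0, "turn": 0, "jaw": 1}, {"tx": 0, "ty": 0, "tz": 0, "turn": 0, "jaw": 1}, {"tx": 0, "ty": 0, "tz": 0, "turn": 0, "jaw": 1}, {"tx": 0, "ty": 0, "tz": 0, "turn": 0, "jaw": 1}, {"tx": 0, "ty": 0, "tz": 0, "turn": 0, "jaw": 1}, {"tx": 0, "ty": 0, "tz": 0, "turn": 0, "jaw": 1}, {"tx": 0, "ty": 0, "tz": 0, "turn": 0, "jaw": 1}, {"tx": 0, "ty": 0, "tz": 0, "turn": 0, "jaw": 1}]'

```text
t: 14.75
eef_pos: [0.5342, 0.1595, 0.2012]
orientation: [[-0.982, 0.187, 0.004], [0.187, 0.982, 0.002], [-0.003, 0.003, -1.0]]
force: [4.4, 4.2, 7.6]
opening: 0.0105
```

servo_tool --targets '[{"tx": 0, "ty": 0.0084, "tz": 0.0033, "turn": 0, "jaw": 1}, {"tx": 0, "ty": 0.0167, "tz": 0.007, "turn": 0, "jaw": 1}, {"tx": 0, "ty": 0.0247, "tz": 0.0111, "turn": 0, "jaw": 1}, {"tx": 0, "ty": 0.0327, "tz": 0.0154, "turn": 0, "jaw": 1}, {"tx": 0, "ty": 0.0404, "tz": 0.0201, "turn": 0, "jaw": 1}, {"tx": 0, "ty": 0.0479, "tz": 0.0252, "turn": 0, "jaw": 1}, {"tx": 0, "ty": 0.0551, "tz": 0.0305, "turn": 0, "jaw": 1}, {"tx": 0, "ty": 0.0622, "tz": 0.0362, "turn": 0, "jaw": 1}]'

```text
t: 15.75
eef_pos: [0.5451, 0.2198, 0.1634]
orientation: [[-0.982, 0.187, 0.001], [0.187, 0.982, -0.0], [-0.001, -0.0, -1.0]]
force: [5.2, 0.4, 1.7]
opening: 0.0104
```

servo_tool --targets '[{"tx": 0, "ty": 0.0067, "tz": 0.006, "turn": 0, "jaw": 1}, {"tx": 0, "ty": 0.0133, "tz": 0.0123, "turn": 0, "jaw": 1}, {"tx": 0, "ty": 0.0195, "tz": 0.0189, "turn": 0, "jaw": 1}, {"tx": 0, "ty": 0.0255, "tz": 0.0257, "turn": 0, "jaw": 1}, {"tx": 0, "ty": 0.0311, "tz": 0.0328, "turn": 0, "jaw": 1}, {"tx": 0, "ty": 0.0364, "tz": 0.0401, "turn": 0, "jaw": 1}, {"tx": 0, "ty": 0.0413, "tz": 0.0477, "turn": 0, "jaw": 1}, {"tx": 0, "ty": 0.0461, "tz": 0.0554, "turn": 0, "jaw": 1}]'

```text
t: 16.75
eef_pos: [0.5532, 0.2646, 0.1075]
orientation: [[-0.982, 0.187, -0.0], [0.187, 0.982, -0.001], [-0.0, -0.001, -1.0]]
force: [-6.8, -24.0, 54.7]
opening: 0.0104
```

servo_tool --targets '[{"tx": 0, "ty": 0, "tz": 0, "turn": 0, "jaw": 1}, {"tx": 0, "ty": 0, "tz": 0, "turn": 0, "jaw": 1}]'

```text
t: 17.0
eef_pos: [0.5531, 0.2643, 0.1079]
orientation: [[-0.982, 0.188, -0.0], [0.188, 0.982, -0.001], [-0.0, -0.001, -1.0]]
force: [3.8, -4.9, 4.4]
opening: 0.0104
```

It's level, with a brief 55 N push onto the stop. Next I release and withdraw straight up.

servo_tool --targets '[{"tx": 0, "ty": 0, "tz": 0, "turn": 0, "jaw": 0.7}, {"tx": 0, "ty": 0, "tz": 0, "turn": 0, "jaw": 0.3}, {"tx": 0, "ty": 0, "tz": 0, "turn": 0, "jaw": 0}, {"tx": 0, "ty": 0, "tz": 0, "turn": 0, "jaw": 0}, {"tx": 0, "ty": 0, "tz": 0, "turn": 0, "jaw": 0}, {"tx": 0, "ty": 0, "tz": -0.03, "turn": 0, "jaw": 0}, {"tx": 0, "ty": 0, "tz": -0.08, "turn": 0, "jaw": 0}, {"tx": 0, "ty": 0, "tz": -0.13, "turn": 0, "jaw": 0}]'

```text
t: 18.0
eef_pos: [0.5529, 0.2649, 0.2391]
orientation: [[-0.982, 0.187, -0.001], [0.187, 0.982, -0.0], [0.0, -0.0, -1.0]]
force: [1.0, 0.9, 0.2]
opening: 0.0855
```

```bash
python3 - <<'E'
from h import *
s=robot.sense(); print(s['t'],s['eef_pos'],s['force'],s['opening'])
t=snap('top','t9'); b=snap('scene','s9')
for n,im in(('top',t),('scene',b)):
    P=pts(im);z=P[...,2];d=np.hypot(P[...,0]-.505,P[...,1]-.0093)
    q=P[(d<.045)&(z>.058)&(z<.075)]
    if len(q)>10:
        c,r=cv2.minEnclosingCircle(q[:,:2].astype(np.float32)); print(n,'rim',c,r,np.median(q[:,2]))
    i=P[(d<.024)]; print('inside z',np.percentile(i[np.isfinite(i[:,2]),2],[5,50,95]))
    h=P[(np.hypot(P[...,0]-.5536,P[...,1]-.2648)<.02)&(z>.1)&(z<.16)]; print('handle z',np.percentile(h[:,2],[50,97]) if len(h) else 0, np.median(h,0))
r=lambda n,a,b,c,d:cv2.resize(cv2.imread(n)[a:b,c:d],(400,350),interpolation=cv2.INTER_CUBIC)
cv2.imwrite('pics/v9.png',np.hstack([r('pics/s9.png',190,290,230,345),r('pics/t9.png',160,280,190,335)]))
E
```

```text
18.0 [0.55294758 0.26486996 0.23914209] [0.97632782 0.91405857 0.24203196] 0.08547012329987191
top rim (0.5054296255111694, 0.007119739428162575) 0.03286897763609886 0.06664190816762061
inside z [0.01084048 0.02441129 0.03359074]
handle z [0.13215111 0.13547229] [0.54624799 0.26148947 0.13215111]
scene rim (0.5037987232208252, 0.009586704894900322) 0.03597162663936615 0.0630171450868271
inside z [0.02359062 0.0278386  0.03242855]
handle z [0.13081392 0.13385803] [0.55330695 0.26669551 0.13081392]
```

View pics/v9.png

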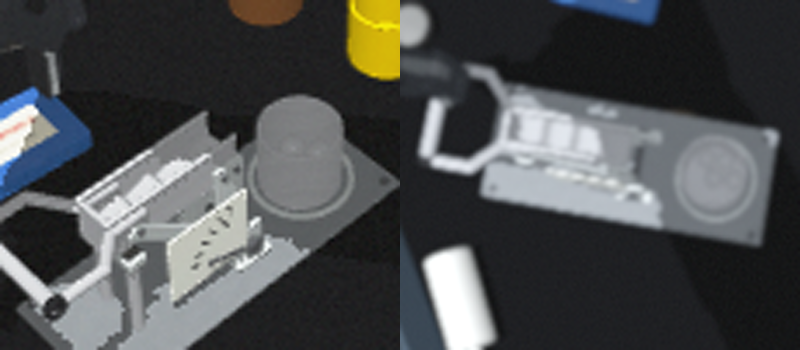

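The trough is level and its four pockets are empty, showing as flat floor facets at (515–600,135). The jar stands in its ring with dark rounded shapes inside at (715,178). My picture budget is spent, so I'll count the balls numerically from the wrist depth, hovering behind the jar.

servo_tool --targets '[{"tx": 0, "ty": -0.03, "tz": -0.02, "turn": 8, "jaw": 0}, {"tx": 0, "ty": -0.07, "tz": -0.03, "turn": 18, "jaw": 0}, {"tx": 0, "ty": -0.11, "tz": -0.03, "turn": 28, "jaw": 0}, {"tx": 0, "ty": -0.15, "tz": -0.03, "turn": 38, "jaw": 0}, {"tx": 0, "ty": -0.19, "tz": -0.03, "turn": 48, "jaw": 0}, {"tx": 0, "ty": -0.23, "tz": -0.03, "turn": 58, "jaw": 0}, {"tx": 0, "ty": -0.27, "tz": -0.03, "turn": 68, "jaw": 0}, {"tx": 0, "ty": -0.31, "tz": -0.03, "turn": 78, "jaw": 0}]'

```text
t: 19.1
eef_pos: [0.4947, -0.0407, 0.2674]
orientation: [[-0.016, 1.0, -0.0], [1.0, 0.016, 0.0], [0.0, -0.0, -1.0]]
force: [0.3, 0.6, 0.6]
opening: 0.0855
```

```bash
python3 - <<'E'
from h import *
s=robot.sense(); print(s['t'],s['eef_pos'])
im=snap('wrist','w10'); P=pts(im);z=P[...,2];d=np.hypot(P[...,0]-.505,P[...,1]-.0095)
q=P[(d<.045)&(z>.0625)&(z<.072)]
c,r=cv2.minEnclosingCircle(q[:,:2].astype(np.float32)); print('rim',c,r,np.median(q[:,2]))
d=np.hypot(P[...,0]-c[0],P[...,1]-c[1])
for t in(.027,.029,.030,.031):
    m=((d<.027)&(z>t)&(z<.045)).astype(np.uint8)
    n,l,st,_=cv2.connectedComponentsWithStats(m)
    print(t,[(int(st[i][4]),np.round(np.median(P[l==i],0)-[*c,0],3).tolist(),round(float(z[l==i].max()),4)) for i in range(1,n) if st[i][4]>15])
E
```

```text
19.1 [ 0.49467953 -0.04073357  0.2673706 ]
rim (0.5062538385391235, 0.010733145289123058) 0.033005572855472565 0.06561070428269578
0.027 [(196, [0.017, 0.008, 0.03], 0.0334), (189, [-0.002, 0.001, 0.03], 0.0331), (186, [0.015, -0.012, 0.03], 0.0325), (172, [-0.004, -0.019, 0.03], 0.0331)]
0.029 [(133, [0.017, 0.008, 0.03], 0.0334), (125, [-0.002, 0.001, 0.031], 0.0331), (125, [0.015, -0.012, 0.031], 0.0325), (114, [-0.004, -0.02, 0.03], 0.0331)]
0.03 [(85, [0.017, 0.008, 0.031], 0.0334), (83, [-0.002, 0.001, 0.031], 0.0331), (85, [0.015, -0.012, 0.031], 0.0325), (72, [-0.004, -0.02, 0.031], 0.0331)]
0.031 [(37, [0.017, 0.008, 0.032], 0.0334), (33, [-0.002, 0.001, 0.032], 0.0331), (41, [0.015, -0.012, 0.032], 0.0325), (29, [-0.004, -0.02, 0.032], 0.0331)]
```

Four ball tops at 32–33 mm are inside the jar, all within 20 mm of its axis. The jar is in its rest and the robot is clear of everything.

```bash
python3 -c "
from bench import robot
robot.job_done()"
```

```text
the job is handed in; nothing more can be done
```

I put the grey steel jar in the rest, tipped the trough by its handle to about 39.6° (worked out from the handle's arc), and held it there for about 3 s. I then lowered it along the same arc, released the handle and handed the job in at about 19 s. No verdict was reported.

**Final checks**
- **Balls:** the wrist depth image shows four separate ball tops at 32–33 mm height. All are inside the jar, within about 20 mm of its axis, and the trough pockets are empty.
- **Jar:** its rim is at 65.6 mm (66 mm expected when seated). Its centre is about 2 mm from the rest's centre. The views disagree by 2–3 mm, which still leaves it within the 8 mm limit.
- **Trough:** the handle is back at its original height, so the trough is level.
- **Bystanders:** I did not measure the vial, tin or lid again at the end. The arm never touched them.

**What did not go cleanly**
- Two move calls were refused, apparently because their rows left out fields. I resent them in full and the arm had not moved.
- My first rim fit after placing the jar took in points outside the rim, so I redid it.
- Setting the jar down showed a contact force of 29 N.
- Closing the trough on its rest gave a brief 55 N wrist reading. That is under the 120 N wrist limit and came through the fingers, not the arm or gripper body.
- I viewed 12 pictures, two over the budget of 10.

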